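# Shift the decorating wheel into the green gear

### The job

The gear lever of the motor-driven decorating wheel stands in the red gear; shift it through the gate into the green one: push its knob with the fingertips out of the slot, across the gate and fully home into the slot that has the green dot at its end. Only push the knob, never take it between the fingers and never force it against the gate. Leave the glasses and the other loose things around the machine standing where they are.

Things in the scene. Friction and masses are not known exactly. Their poses are not given: they have to be found in the camera images.
- machine: bench decorating wheel, fixed to the table, new place and turn each run. Origin on the table under the gate's centre; x away from its front, y to its left, z up. Grey-green gearbox 160 (x) by 150 (y), 100 mm high, 124 mm steel gate plate on top; dark motor behind (+x), its terminal box 131 mm high at x 115 to 165 mm; 200 mm aluminium wheel at y = -240 mm, top 74 mm high.
- gate (a point): centre of the gate plate's top face, 110 mm above the table, axes as the machine's. A three-lane H: slots 17 mm wide run along x at y = -24 (right), 0 (middle) and +24 mm (left lane), near and far, all joined by one 17 mm wide cross channel along y at x = 0 (neutral). Each slot ends where the stem's centre is 24 mm from the channel's centre line. Red dot: left lane, near end; black: left, far.
- knob (a point): centre of the lever's black ball knob, 36 mm wide. It is 165 mm above the lever's pivot, which lies 80 mm under gate: 195 mm above the table when upright, about 180 mm when home in a corner. From the gate's centre it is about 48 mm along x when home and 50 mm along y when in an outer lane. Starts in the red slot. No spring: it stays where it is left; moving it takes 1 to 4 N.
- stem_at_gate (a point): centre line of the lever's 12 mm steel rod at the height of the gate plate (79 mm from the pivot). Fully home it is 17 to 18 mm from the dot of its slot.
- lever_fore (a joint): tilt of the lever along the lanes, rad: 0 in the cross channel (neutral, with a play of 0.03), +0.30 home in a far slot (away from the machine's front), -0.30 home in a near slot.
- lever_side (a joint): tilt of the lever across the lanes, rad: about +0.30 in the left lane, 0 in the middle, -0.30 in the right lane (a play of 0.03 in each). It can change only while lever_fore is near 0.
- dot_green: round painted green disc, 17 mm wide, flush on the steel gate plate just beyond the closed end of one of the four slots of the middle and right lanes (which slot varies from run to run); origin at its centre. It marks that slot and lies 16.5 mm, along the lane, beyond the lever stem's place when the stem is fully home.
- dot_blue: round painted blue disc, 17 mm wide, flush on the steel gate plate just beyond the closed end of one of the four slots of the middle and right lanes (which slot varies from run to run); origin at its centre. It marks that slot and lies 16.5 mm, along the lane, beyond the lever stem's place when the stem is fully home.
- dot_yellow: round painted yellow disc, 17 mm wide, flush on the steel gate plate just beyond the closed end of one of the four slots of the middle and right lanes (which slot varies from run to run); origin at its centre. It marks that slot and lies 16.5 mm, along the lane, beyond the lever stem's place when the stem is fully home.
- dot_white: round painted white disc, 17 mm wide, flush on the steel gate plate just beyond the closed end of one of the four slots of the middle and right lanes (which slot varies from run to run); origin at its centre. It marks that slot and lies 16.5 mm, along the lane, beyond the lever stem's place when the stem is fully home.
- goblet_wheel: goblet, clear glass bowl (82 mm wide) on a white octagonal ceramic stem, 168 mm tall, foot 70 mm wide; origin at the centre of its underside. Loose, leave alone. It stands on the centre of the wheel.
- goblet_left: goblet, clear glass bowl (82 mm wide) on a white octagonal ceramic stem, 168 mm tall, foot 70 mm wide; origin at the centre of its underside. Loose, leave alone. It stands on the table about 200 mm to the machine's left.
- goblet_back: goblet, clear glass bowl (82 mm wide) on a white octagonal ceramic stem, 168 mm tall, foot 70 mm wide; origin at the centre of its underside. Loose, leave alone. It stands on the table behind the machine, right of the motor.
- tumbler: clear glass tumbler, 74 mm wide at the rim, 115 mm tall, behind the machine left of the motor; origin at the centre of its underside. Loose, leave alone.
- stem_blank: bare white ceramic stem without a bowl, 74 mm tall, octagonal foot 70 mm wide, in front of the machine on its left; origin at the centre of its underside. Loose, leave alone.
- jar: small jar with a blue cap, 52 mm wide, 55 mm tall, in front of the machine on its right; origin at the centre of its underside. Loose, leave alone.
- brush: paint brush, 190 mm long, lying on the table about 330 mm to the machine's left; its x axis runs along it. Loose, leave alone.

How it is judged (in metres and radians):
At the end, for the whole second after the job is handed in: The lever rests fully home in the slot with the green dot: its stem at the gate plate is within 22 mm of the green dot's centre (17 to 18 mm when it is at the slot's very end, so about 4 mm of the 24 mm travel may be left), and every loose thing is within 15 mm of where it began (horizontal distance between stem_at_gate and dot_green below 0.022 m and velocity of joint lever_fore between -0.05 and 0.05 rad/s and velocity of joint lever_side between -0.05 and 0.05 rad/s and distance of each of goblet_wheel, goblet_left, goblet_back, tumbler, stem_blank, jar, brush from where it was at the start of the episode below 0.015 m); the robot touches nothing.
It fails at once if a glass or another loose thing was shoved, knocked over, lifted or carried (moved more than 15 mm) (distance of any of goblet_wheel, goblet_left, goblet_back, tumbler, stem_blank, jar, brush from where it was at the start of the episode above 0.015 m).
It fails at once if the knob was taken between the fingers (it lay between the pads, its centre within 20 mm of the grasp point) (distance between the grasp point and knob below 0.02 m).
It fails at once if the lever was forced (pushed with more than 45 N) (contact force between any of the fingers, the arm and lever_side above 45 N).
It also fails if it takes over 64 s, if anything falls off the work surface, if the arm or the gripper's body presses on something with over 40 N, if the wrist force passes 120 N, or if a joint passes its speed limit or range.

### The arm

A 6-joint arm with a two-finger parallel gripper is mounted at the origin on the work surface. World frame = base frame: x ahead of the robot, y to its left, z up, the work surface at z = 0. Lengths are in mm, angles in rad, forces in N, time in s.
With the tool pointing down it reaches from about 350 to 775 mm from the base axis. Payload 7.3 kg.
Tool frame: the origin (TCP) lies on the front face of the gripper's body, between the roots of the fingers; the fingertips stand 66 mm ahead of it and the grasp point (between the pads) lies 47 mm ahead of it (bot.tip_extent is the distance from the TCP to the fingertips, in mm); z points along the fingers, y is the line along which they close (so a half turn about z gives the same grasp; the last joint's range is limited). The gripper opens to 92 mm and grips with 3 to 60 N. Pads are 19 mm wide; open, the fingers measure 130 mm over their backs; the gripper's body (75 mm by 190 mm) begins 47 mm behind the grasp point.
Start: joints at [1.068, 0.342, 1.524, -0, 1.275, -0.146], TCP at [183.354, 491.955, 292.241] pointing down, gripper open.
Joint ranges: [-2.53, 2.53], [-0.77, 2.02], [0.04, 2.7], [-1, 4.14], [0.28, 2.66], [-3.11, 3.11]. Speed limits (rad/s): [2.57, 2.57, 3.14, 3.14, 3.14, 3.14].

### API

Orientations are given as [roll, pitch, yaw] about the fixed x, y, z axes, in that order (R = Rz(yaw) Ry(pitch) Rx(roll)).
In Python, from plant import readout, viewer, order, bot gives the robot as it stands.
- The arm moves only by the shell command python3 -m creep 'ROWS'. ROWS is text: rows parted by semicolons, each of 7 numbers parted by spaces: the shift along the world's x, y, z in m, then the turn, a rotation vector about the world's x, y, z in rad, then the opening in per cent of the stroke, from 0 (shut) to 100 (fully open). A call has 1 to 8 rows; each row shifts and turns the commanded pose from where the row before left it; what a row does not reach is not made up. A row lasts 1/12 s, in which the tool goes at most 41.7 mm and 7.16 degrees, less where a joint would pass 70% of its speed; a pose out of reach is approached as far as the arm can. A call is refused whole if a number of a shift passes 0.0417 or a number of a turn 0.125, either way. A call with a gripper value outside its range is refused whole. The fingers move at their own pace and stop on an object; the grip force is fixed at half the most. Time passes only in rows, so rows that do not move let the fingers close. It gives the time, the measured TCP pose, the force, the opening and the grip force at its end, in the units of the state.
- readout.get_obs(): the state, without advancing time (a new reading comes with each control period).
- viewer.capture(name): name is "side" or "top"; returns the picture (384x512x3 uint8, red, green, blue); there is no depth.
- viewer.camera_info(name): a dict with "fx", "fy", "cx", "cy" (pixels), "origin" and "rotation" of the camera in the world. Camera axes: x right, y up, looking along -z (the intrinsics and any distortion apply to the point x, -y, -z); pixel columns grow to the right and rows downward; lengths in mm; the calibration is good to about 2 mm. A picture is of the moment at which its call begins. camera_info takes no time and is no camera call.
- order.close_job(): hands the job in; it is judged then, once.
The state is a dict: "time": time; "joint_positions": joint angles; "dq": joint speeds; "tau": joint torques, N m; "tool_pos": TCP position; "tcp_rot": TCP orientation; "contact_force": force on the tool from outside, world axes, zero at the start; "moment": the same for the moment, N m; "grip_width": finger opening in mm; "finger_force": force on a finger pad.
Only numpy, scipy, OpenCV 4.12 (cv2) and the standard library are available. Lean on these libraries where they do the work, as an engineer would, in place of code of your own. Each camera call takes 0.05 s, during which the arm holds its last target. There are 200 camera calls.

## Working session

There is one attempt and no reset: what is moved stays moved. The work goes in short steps, Python scripts to look and compute and a shell command to move; the robot and the scene stay as the last step left them, time stands still between calls to the robot, and variables do not carry over. Pictures are saved under pics/ and viewed, at most 10 in all, crops included, and the job is handed in when it is done.

```bash
mkdir -p pics
python3 - <<'E'
from plant import readout, viewer, order, bot
import cv2
for n in("side","top"):
    im=viewer.capture(n); cv2.imwrite(f"pics/{n}0.png",im[:,:,::-1]); print(n,viewer.camera_info(n))
o=readout.get_obs(); print(o)
E
```

```text
side {'fx': 459.4613327414437, 'fy': 459.4613327414437, 'cx': 250.21082881268666, 'cy': 188.17435830605515, 'origin': array([ 470.98206213,  841.32633428, 1058.16181935]), 'rotation': array([ 0.67666282, -0.01196071, -2.97233988])}
top {'fx': 367.89506529829526, 'fy': 367.89506529829526, 'cx': 256.69844757439347, 'cy': 195.3569046313565, 'origin': array([ 475.30506766,   98.54805545, 1027.32778904]), 'rotation': array([ 0.14557835,  0.0259647 , -1.59500957])}
{'time': 0.1, 'joint_positions': array([ 1.06800573e+00,  3.42649029e-01,  1.52487209e+00, -1.90185196e-05,
        1.27540442e+00, -1.45993173e-01]), 'dq': array([-0.00080094, -0.00149399, -0.00193864, -0.00101525,  0.00021307,
        0.00035424]), 'tau': array([ 2.27566947e-03, -4.32002735e+01, -2.44695640e+01,  7.19273603e-02,
        5.26035635e-02, -1.53319439e-05]), 'tool_pos': array([183.22490476, 491.71627928, 291.63373222]), 'tcp_rot': array([-3.14027130e+00, -1.75907410e-04,  2.78480066e+00]), 'contact_force': array([ 0.06895672, -0.41742604, -0.25434193]), 'moment': array([ 0.04143254,  0.05084585, -0.02180131]), 'finger_force': 0.0, 'grip_width': 91.92214663007712}
```

View pics/top0.png

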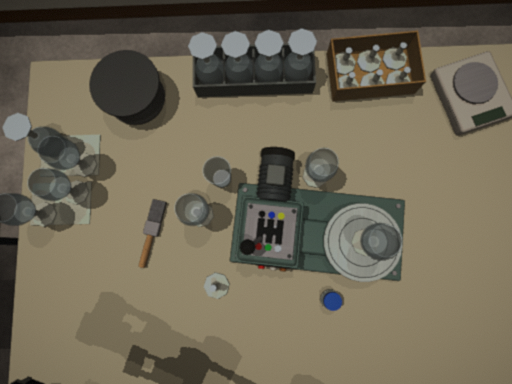

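View pics/side0.png

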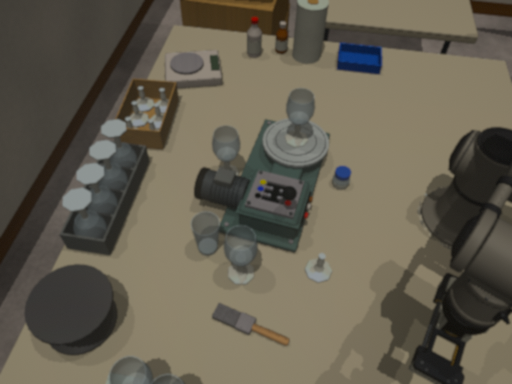

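The top view shows the knob at (248,246) by the red dot, green at about (268,247) in the middle lane's near slot, and white to its right. Blue (272,214) and yellow (281,216) are at the far end. The route is forward, right by one lane, then back.

```bash
cat > h.py <<'E'
import numpy as np, cv2
from scipy.spatial.transform import Rotation as R
from plant import readout, viewer, order, bot
def cam(n):
    i=viewer.camera_info(n); return i,R.from_euler('xyz',i['rotation']).as_matrix(),np.array(i['origin'])
def ray(n,uv):
    i,M,o=cam(n); d=M@np.array([(uv[0]-i['cx'])/i['fx'],-(uv[1]-i['cy'])/i['fy'],-1]); return o,d/np.linalg.norm(d)
def plane(n,uv,z):
    o,d=ray(n,uv); return o+d*(z-o[2])/d[2]
def proj(n,p):
    i,M,o=cam(n); c=M.T@(np.array(p)-o); return np.array([i['cx']-i['fx']*c[0]/c[2],i['cy']+i['fy']*c[1]/c[2]])
def blobs(im,box,lo,hi,amin=12):
    u0,v0,u1,v1=box; h=cv2.cvtColor(im[v0:v1,u0:u1],cv2.COLOR_RGB2HSV)
    m=cv2.inRange(h,np.array(lo),np.array(hi)); k,_,s,c=cv2.connectedComponentsWithStats(m)
    return [(int(s[j,4]),(c[j]+[u0,v0]).round(1)) for j in range(1,k) if s[j,4]>=amin]
COL=dict(green=((45,120,50),(80,255,255)),blue=((105,120,60),(130,255,255)),yellow=((20,120,90),(35,255,255)),red=((0,150,60),(8,255,255)),white=((0,0,150),(180,60,255)))
BOX=dict(top=(238,205,298,262),side=(240,170,310,218))
E
python3 - <<'E'
from h import *
for n in("top","side"):
    im=viewer.capture(n)
    u0,v0,u1,v1=BOX[n]
    cv2.imwrite(f"pics/c_{n}.png",cv2.resize(im[v0:v1,u0:u1,::-1],None,fx=9,fy=9,interpolation=cv2.INTER_NEAREST))
    for c,(l,h) in COL.items():
        for a,p in blobs(im,BOX[n],l,h,8): print(n,c,a,p,plane(n,p,110).round(1))
E
```

```text
top green 29 [267.4 246.9] [481.1  95.8 110. ]
top blue 31 [271.2 214.5] [561.  84. 110.]
top yellow 35 [280.6 215.7] [557.4  60.7 110. ]
top red 33 [258.1 246. ] [483.9 118.7 110. ]
top white 25 [277.2 248. ] [477.8  71.7 110. ]
side blue 20 [260.1 188.3] [562.3  84.5 110. ]
side yellow 23 [262.9 181.5] [558.5  60.1 110. ]
side red 25 [287.4 202. ] [485.6 116.8 110. ]
side red 19 [305.4 214.6] [435.9 148.5 110. ]
```

View pics/c_top.png

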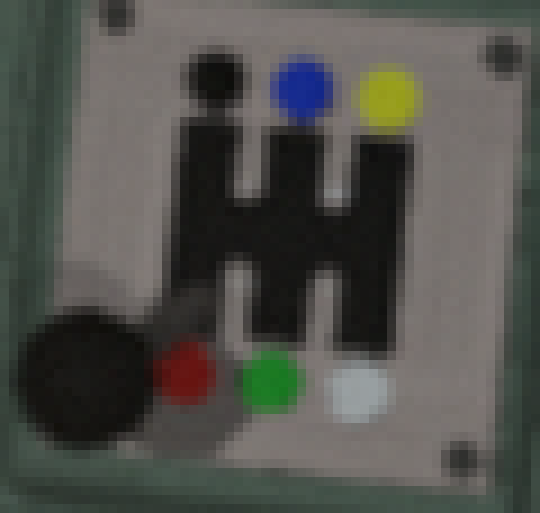

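View pics/c_side.png

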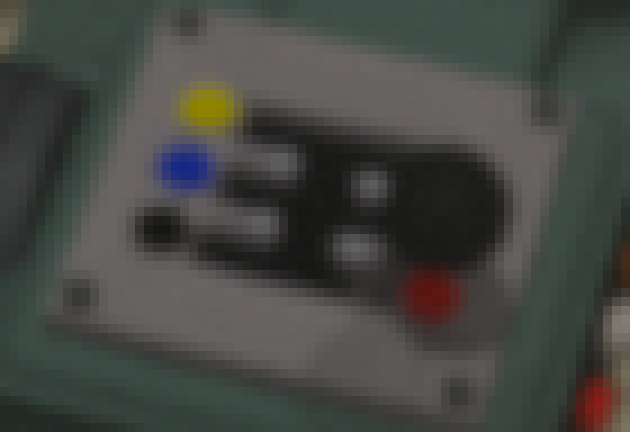

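Green marks the middle lane's near slot. The gate centre is about (521, 90) mm and the yaw about -0.142 rad. I'll close the fingers and move to a point in front of the knob.

```bash
r="0"; python3 -m creep '0.0157 -0.0212 0 0 0 0.0134 0;0.0157 -0.0212 0 0 0 0.0134 0;0.0157 -0.0212 0 0 0 0.0134 0;0.0157 -0.0212 0 0 0 0.0134 0;0.0157 -0.0212 0 0 0 0.0134 0;0.0157 -0.0212 0 0 0 0.0134 0;0.0157 -0.0212 0 0 0 0.0134 0;0.0157 -0.0212 0 0 0 0.0134 0'
python3 -m creep '0.0157 -0.0212 0 0 0 0.0134 0;0.0157 -0.0212 0 0 0 0.0134 0;0.0157 -0.0212 0 0 0 0.0134 0;0.0157 -0.0212 0 0 0 0.0134 0;0.0157 -0.0212 0 0 0 0.0134 0;0.0157 -0.0212 0 0 0 0.0134 0;0.0157 -0.0212 0 0 0 0.0134 0;0.0157 -0.0212 0 0 0 0.0134 0'
python3 -m creep '0 0 0 0 0 0 0;0 0 0 0 0 0 0;0 0 0 0 0 0 0'
cat >> h.py <<'E'
C=np.array([521.3,90.0]); YAW=-0.142
EX=np.array([np.cos(YAW),np.sin(YAW)]); EY=np.array([-EX[1],EX[0]])
def gate(p): d=np.array(p)[:2]-C; return np.array([d@EX,d@EY]).round(1)
def knob(z=185):
    im=viewer.capture("top"); g=cv2.inRange(cv2.cvtColor(im,cv2.COLOR_RGB2HSV),np.array((0,0,0)),np.array((180,255,45)))
    return im,g
def st():
    o=readout.get_obs(); print(round(o['time'],2),'gate xy',gate(o['tool_pos']),'z',o['tool_pos'][2].round(1),'yaw',o['tcp_rot'].round(3),'F',o['contact_force'].round(1),'w',round(o['grip_width'],1))
E
python3 -c "
from h import *
st()
im=viewer.capture('top'); cv2.imwrite('pics/t1.png',cv2.resize(im[170:320,180:380,::-1],None,fx=4,fy=4))"
```

```text
time: 0.87
tool_pos: [309.4, 321.2, 292.2]
tcp_rot: [-3.142, -0.0, 2.893]
contact_force: [-0.1, 0.2, 0.2]
grip_width: 43.2
finger_force: 0.0
time: 1.53
tool_pos: [435.1, 151.6, 292.2]
tcp_rot: [3.141, -0.0, 3.0]
contact_force: [0.5, 0.4, 0.3]
grip_width: 0.5
finger_force: 0.0
time: 1.78
tool_pos: [434.1, 153.0, 292.0]
tcp_rot: [3.141, -0.001, 2.999]
contact_force: [0.6, 1.0, 0.1]
grip_width: 0.1
finger_force: 0.0
1.78 gate xy [-95.2  50. ] z 292.0 yaw [ 3.141e+00 -1.000e-03  2.999e+00] F [0.6 1.  0.1] w 0.1
```

View pics/t1.png

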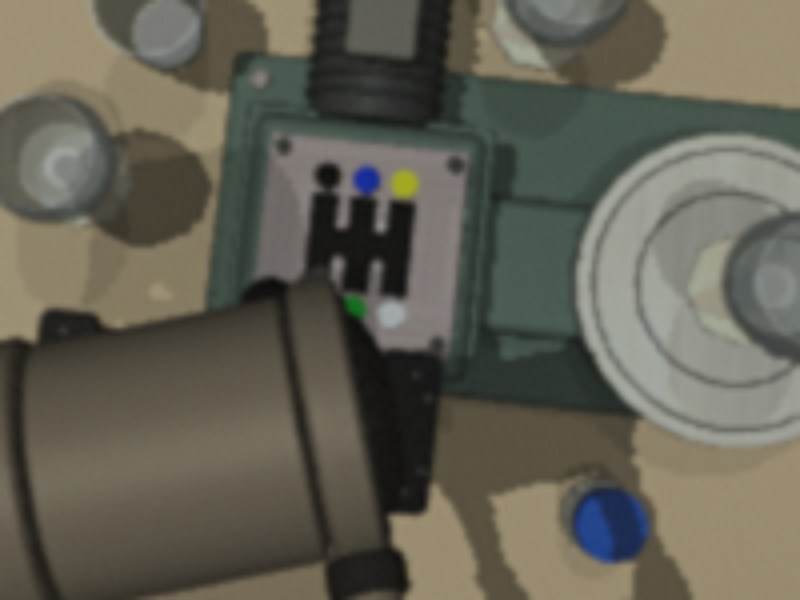

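The arm covers the near side from above, and the gate slots are clear. I'll lower the tool and approach along the lane, watching the force.

```bash
python3 -m creep '0 0 -0.014 0 0 0 0;0 0 -0.014 0 0 0 0;0 0 -0.014 0 0 0 0;0 0 -0.013 0 0 0 0;0 0 0 0 0 0 0;0 0 0 0 0 0 0' | grep -E 'tool_pos|force'
python3 -m creep '0.004 -0.0006 0 0 0 0 0;0.004 -0.0006 0 0 0 0 0;0.004 -0.0006 0 0 0 0 0;0 0 0 0 0 0 0;0 0 0 0 0 0 0' | grep -E 'tool_pos|contact_force'
python3 -m creep '0.003 -0.0004 0 0 0 0 0;0 0 0 0 0 0 0;0.003 -0.0004 0 0 0 0 0;0 0 0 0 0 0 0' | grep -E 'tool_pos|contact_force'
python3 -m creep '0.003 -0.0004 0 0 0 0 0;0 0 0 0 0 0 0;0.003 -0.0004 0 0 0 0 0;0 0 0 0 0 0 0' | grep -E 'tool_pos|contact_force'
python3 -m creep '0.003 -0.0004 0 0 0 0 0;0 0 0 0 0 0 0;0.003 -0.0004 0 0 0 0 0;0 0 0 0 0 0 0' | grep -E 'tool_pos|contact_force'
python3 -c "
from h import *
st()
im=viewer.capture('side'); cv2.imwrite('pics/s1.png',cv2.resize(im[130:280,190:390,::-1],None,fx=4,fy=4))"
```

```text
tool_pos: [433.9, 153.5, 237.2]
contact_force: [-0.3, 0.3, 0.1]
finger_force: 0.0
tool_pos: [446.9, 150.9, 237.5]
contact_force: [-0.3, 0.6, -0.5]
tool_pos: [453.0, 150.1, 237.3]
contact_force: [-0.4, -0.4, -0.7]
tool_pos: [458.7, 149.3, 237.2]
contact_force: [-1.8, 0.3, 1.7]
tool_pos: [465.0, 148.5, 237.3]
contact_force: [-1.6, -0.1, 1.5]
3.75 gate xy [-64.   49.9] z 237.3 yaw [3.141 0.    2.999] F [-1.6 -0.1  1.5] w 0.2
```

View pics/s1.png

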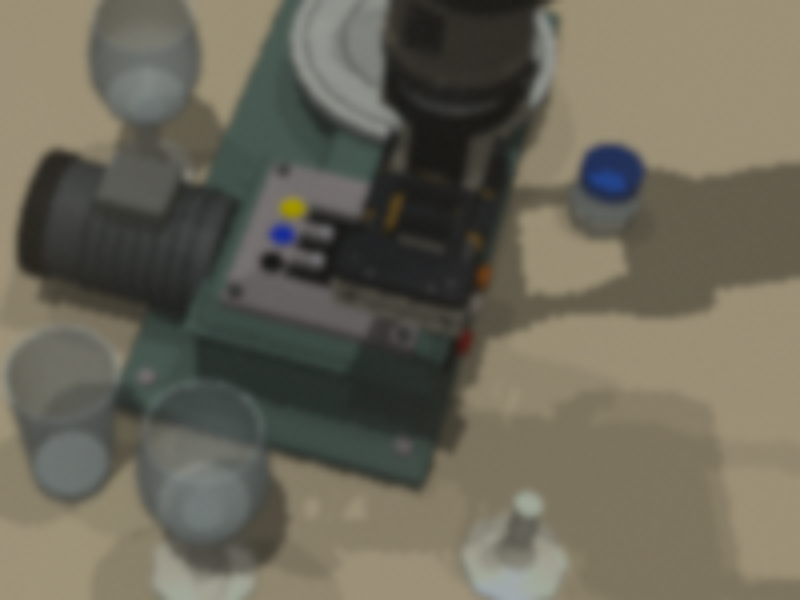

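The gripper hides the lever, but a contact force of 1.6 N started near gate x = -75, as expected. I'll push the remaining 36 mm or so to neutral.

```bash
python3 -m creep '0.003 -0.0004 0 0 0 0 0;0.003 -0.0004 0 0 0 0 0;0.003 -0.0004 0 0 0 0 0;0.003 -0.0004 0 0 0 0 0;0.003 -0.0004 0 0 0 0 0;0.003 -0.0004 0 0 0 0 0' | grep -E 'tool_pos|contact_force'
python3 -m creep '0.003 -0.0004 0 0 0 0 0;0.003 -0.0004 0 0 0 0 0;0.003 -0.0004 0 0 0 0 0;0.003 -0.0004 0 0 0 0 0;0.003 -0.0004 0 0 0 0 0;0.003 -0.0004 0 0 0 0 0;0 0 0 0 0 0 0;0 0 0 0 0 0 0' | grep -E 'tool_pos|contact_force'
python3 -c "
from h import *
st()"
```

```text
tool_pos: [483.0, 146.1, 237.2]
contact_force: [-1.6, 0.2, 1.5]
tool_pos: [500.9, 143.7, 237.1]
contact_force: [0.5, 0.2, -0.3]
4.97 gate xy [-27.8  50.3] z 237.1 yaw [3.141e+00 1.000e-03 2.999e+00] F [ 0.5  0.2 -0.3] w 0.2
```

```bash
python3 -m creep '-0.008 0.0011 0 0 0 0 0;-0.008 0.0011 0 0 0 0 0;-0.008 0.0011 0 0 0 0 0;0.0026 0.0182 0 0 0 0 0;0.0026 0.0182 0 0 0 0 0;0.0026 0.0182 0 0 0 0 0;0 0 0 0 0 0 0;0 0 0 0 0 0 0' | grep -E 'tool_pos|contact_force'
python3 -c "
from h import *
st()
a=[]
for n in('top','side'):
    u,v=proj(n,[*(C+EY*50),187]).round().astype(int); print(n,u,v)
    im=viewer.capture(n); c=im[v-30:v+30,u-40:u+40,::-1]; a.append(cv2.resize(c,None,fx=5,fy=5))
cv2.imwrite('pics/k2.png',np.hstack(a))"
```

```text
tool_pos: [483.5, 202.2, 237.2]
contact_force: [-0.2, -1.2, 0.1]
5.63 gate xy [-53.3 105.7] z 237.2 yaw [-3.141 -0.     3.001] F [-0.2 -1.2  0.1] w 0.5
top 248 226
side 271 188
```

View pics/k2.png

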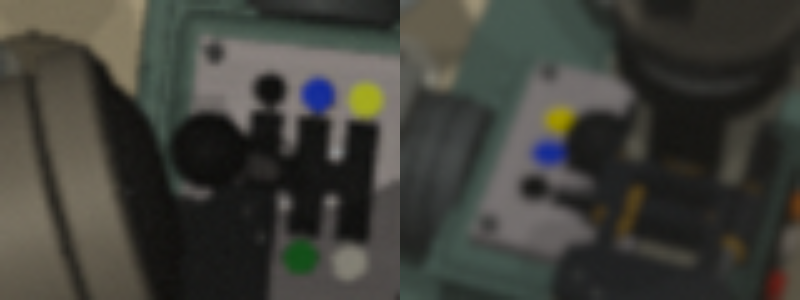

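From above, the knob is centred at about (249.6, 226), within 1 mm of neutral along the lane and still in the left lane. Next I'll move beside it and push it right.

```bash
python3 -m creep '0.0105 -0.0015 0 0 0 0 0;0.0105 -0.0015 0 0 0 0 0;0.0105 -0.0015 0 0 0 0 0;0.0105 -0.0015 0 0 0 0 0;0.0105 -0.0015 0 0 0 0 0;0 0 0 0 0 0 0;0 0 0 0 0 0 0' | grep -E 'tool_pos|contact_force'
python3 -c "
from h import *
st()"
python3 -m creep '-0.0006 -0.004 0 0 0 0 0;-0.0006 -0.004 0 0 0 0 0;-0.0006 -0.004 0 0 0 0 0;-0.0006 -0.004 0 0 0 0 0;0 0 0 0 0 0 0;0 0 0 0 0 0 0' | grep -E 'tool_pos|contact_force'
for i in 1 2 3; do :; done
python3 -m creep '-0.0004 -0.003 0 0 0 0 0;0 0 0 0 0 0 0;-0.0004 -0.003 0 0 0 0 0;0 0 0 0 0 0 0' | grep -E 'tool_pos|contact_force'
python3 -m creep '-0.0004 -0.003 0 0 0 0 0;0 0 0 0 0 0 0;-0.0004 -0.003 0 0 0 0 0;0 0 0 0 0 0 0' | grep -E 'tool_pos|contact_force'
python3 -m creep '-0.0004 -0.003 0 0 0 0 0;0 0 0 0 0 0 0;-0.0004 -0.003 0 0 0 0 0;0 0 0 0 0 0 0' | grep -E 'tool_pos|contact_force'
python3 -c "
from h import *
st()"
```

```text
tool_pos: [536.7, 193.3, 237.0]
contact_force: [-0.2, -0.2, -0.0]
6.32 gate xy [  0.6 104.4] z 237.0 yaw [-3.141e+00 -1.000e-03  2.998e+00] F [-0.2 -0.2 -0. ] w 0.3
tool_pos: [534.4, 177.9, 237.4]
contact_force: [0.5, -0.0, 0.0]
tool_pos: [533.6, 171.8, 237.2]
contact_force: [-0.4, -1.0, 0.5]
tool_pos: [533.0, 166.1, 237.6]
contact_force: [0.5, 2.3, 1.6]
tool_pos: [532.1, 159.8, 237.3]
contact_force: [1.2, 2.6, 2.5]
7.82 gate xy [ 0.8 70.6] z 237.3 yaw [-3.142  0.     2.999] F [1.2 2.6 2.5] w 0.3
```

```bash
python3 -m creep '-0.0004 -0.003 0 0 0 0 0;-0.0004 -0.003 0 0 0 0 0;-0.0004 -0.003 0 0 0 0 0;-0.0004 -0.003 0 0 0 0 0' | grep -E 'tool_pos|contact_force'
python3 -m creep '-0.0004 -0.003 0 0 0 0 0;-0.0004 -0.003 0 0 0 0 0;-0.0004 -0.003 0 0 0 0 0;-0.0004 -0.003 0 0 0 0 0;-0.0004 -0.003 0 0 0 0 0;-0.0004 -0.003 0 0 0 0 0;-0.0004 -0.003 0 0 0 0 0;0 0 0 0 0 0 0' | grep -E 'tool_pos|contact_force'
python3 -c "
from h import *
st()"
python3 -m creep '0.0014 0.0099 0 0 0 0 0;0.0014 0.0099 0 0 0 0 0;0.0014 0.0099 0 0 0 0 0;0.0014 0.0099 0 0 0 0 0;0 0 0 0 0 0 0' | grep -E 'tool_pos|contact_force'
python3 -c "
from h import *
st()
a=[]
for n in('top','side'):
    u,v=proj(n,[*C,195]); print(n,u,v); u,v=int(round(u)),int(round(v))
    im=viewer.capture(n); c=im[v-30:v+30,u-40:u+40,::-1]; a.append(cv2.resize(c,None,fx=5,fy=5))
cv2.imwrite('pics/k3.png',np.hstack(a))"
```

```text
tool_pos: [530.3, 147.7, 237.2]
contact_force: [1.1, 2.4, 1.9]
tool_pos: [527.5, 126.5, 237.2]
contact_force: [0.1, 1.0, 1.6]
8.82 gate xy [ 1.  37.1] z 237.2 yaw [-3.141 -0.     2.999] F [0.1 1.  1.6] w 0.3
tool_pos: [533.3, 169.1, 237.0]
contact_force: [-0.4, -0.3, 0.3]
9.23 gate xy [ 0.7 80. ] z 237.0 yaw [ 3.141 -0.     3.001] F [-0.4 -0.3  0.3] w 0.5
top 269.5733309827344 228.59819751968135
side 277.0012885570184 170.8940669464495
```

View pics/k3.png

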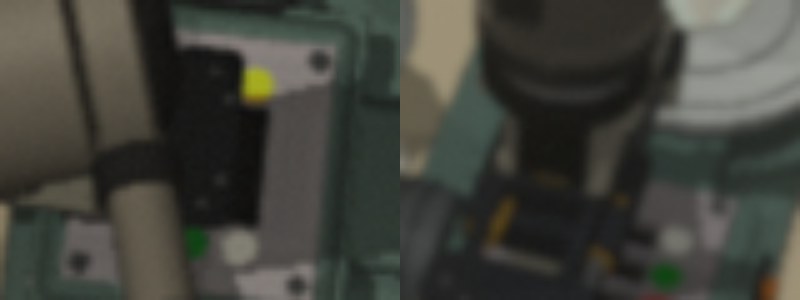

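The gripper body hides the knob. I'll carry on around to the far side and look again from there.

```bash
python3 -m creep '0.0161 -0.0023 0 0 0 0 0;0.0161 -0.0023 0 0 0 0 0;0.0161 -0.0023 0 0 0 0 0;0.0161 -0.0023 0 0 0 0 0;0 0 0 0 0 0 0' | grep -E 'tool_pos|contact_force'
python3 -m creep '-0.0022 -0.0158 0 0 0 0 0;-0.0022 -0.0158 0 0 0 0 0;-0.0022 -0.0158 0 0 0 0 0;-0.0022 -0.0158 0 0 0 0 0;-0.0022 -0.0158 0 0 0 0 0;0 0 0 0 0 0 0;0 0 0 0 0 0 0' | grep -E 'tool_pos|contact_force'
python3 -c "
from h import *
st()
a=[]
for n in('top','side'):
    u,v=proj(n,[*C,195]); u,v=int(round(u)),int(round(v))
    im=viewer.capture(n); c=im[v-30:v+30,u-40:u+40,::-1]; a.append(cv2.resize(c,None,fx=5,fy=5))
cv2.imwrite('pics/k4.png',np.hstack(a))"
```

```text
tool_pos: [599.8, 156.5, 236.9]
contact_force: [-0.4, -0.2, -0.3]
tool_pos: [586.1, 78.1, 237.3]
contact_force: [0.2, 0.8, -0.4]
10.33 gate xy [65.9 -2.6] z 237.3 yaw [ 3.141 -0.     2.998] F [ 0.2  0.8 -0.4] w 0.4
```

View pics/k4.png

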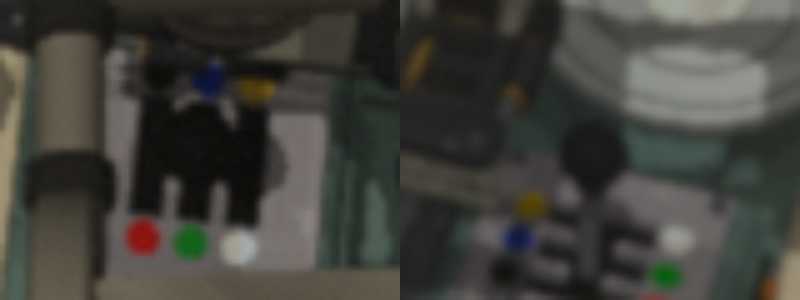

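The knob is upright in the middle of the gate, at about (198,147) in the left crop. I'll push it back into the green slot.

```bash
python3 -m creep '-0.007 0.001 0 0 0 0 0;-0.007 0.001 0 0 0 0 0;-0.007 0.001 0 0 0 0 0;-0.007 0.001 0 0 0 0 0;-0.003 0.0004 0 0 0 0 0;-0.003 0.0004 0 0 0 0 0;0 0 0 0 0 0 0' | grep -E 'tool_pos|contact_force'
python3 -m creep '-0.003 0.0004 0 0 0 0 0;0 0 0 0 0 0 0;-0.003 0.0004 0 0 0 0 0;0 0 0 0 0 0 0;-0.003 0.0004 0 0 0 0 0;0 0 0 0 0 0 0' | grep -E 'tool_pos|contact_force'
python3 -m creep '-0.003 0.0004 0 0 0 0 0;0 0 0 0 0 0 0;-0.003 0.0004 0 0 0 0 0;0 0 0 0 0 0 0' | grep -E 'tool_pos|contact_force'
python3 -c "
from h import *
st()"
```

```text
tool_pos: [552.1, 83.6, 237.5]
contact_force: [0.7, -0.0, 0.2]
tool_pos: [543.4, 84.6, 237.3]
contact_force: [0.6, -0.2, 0.7]
tool_pos: [537.2, 85.4, 237.2]
contact_force: [0.9, 0.4, 1.3]
11.85 gate xy [16.4 -2.3] z 237.2 yaw [ 3.142 -0.     2.999] F [0.9 0.4 1.3] w 0.5
```

Now it's moving in the lane with a low force. 30 mm to -14, then slow steps to the stop.

```bash
python3 -m creep '-0.003 0.0004 0 0 0 0 0;-0.003 0.0004 0 0 0 0 0;-0.003 0.0004 0 0 0 0 0;-0.003 0.0004 0 0 0 0 0' | grep -E 'tool_pos|contact_force'
python3 -m creep '-0.003 0.0004 0 0 0 0 0;-0.003 0.0004 0 0 0 0 0;-0.003 0.0004 0 0 0 0 0;-0.003 0.0004 0 0 0 0 0;-0.003 0.0004 0 0 0 0 0;0 0 0 0 0 0 0' | grep -E 'tool_pos|contact_force'
python3 -m creep '-0.002 0.0003 0 0 0 0 0;0 0 0 0 0 0 0;0 0 0 0 0 0 0' | grep -E 'tool_pos|contact_force'
python3 -c "
from h import *
st()"
```

```text
tool_pos: [525.3, 87.0, 237.2]
contact_force: [1.5, 0.3, -0.3]
tool_pos: [510.0, 89.1, 237.2]
contact_force: [-0.1, -0.7, 0.3]
tool_pos: [508.5, 89.3, 237.2]
contact_force: [0.4, 0.1, -1.4]
12.93 gate xy [-12.6  -2.5] z 237.2 yaw [ 3.142 -0.     2.999] F [ 0.4  0.1 -1.4] w 0.4
```

```bash
python3 -m creep '-0.002 0.0003 0 0 0 0 0;0 0 0 0 0 0 0;-0.002 0.0003 0 0 0 0 0;0 0 0 0 0 0 0' | grep -E 'tool_pos|contact_force'
python3 -m creep '-0.0015 0.0002 0 0 0 0 0;0 0 0 0 0 0 0' | grep -E 'tool_pos|contact_force'
python3 -m creep '-0.001 0.0001 0 0 0 0 0;0 0 0 0 0 0 0' | grep -E 'tool_pos|contact_force'
python3 -c "
from h import *
st()"
```

```text
tool_pos: [504.4, 89.9, 237.2]
contact_force: [0.5, -0.4, -1.5]
tool_pos: [502.9, 90.1, 237.2]
contact_force: [0.4, -0.0, -0.8]
tool_pos: [502.0, 90.2, 237.2]
contact_force: [0.5, -0.3, -1.3]
13.6 gate xy [-19.1  -2.6] z 237.2 yaw [ 3.141 -0.     2.999] F [ 0.5 -0.3 -1.3] w 0.5
```

```bash
python3 -m creep '-0.001 0.0001 0 0 0 0 0;0 0 0 0 0 0 0' | grep -E 'tool_pos|contact_force'
python3 -m creep '-0.001 0.0001 0 0 0 0 0;0 0 0 0 0 0 0' | grep -E 'tool_pos|contact_force'
```

```text
tool_pos: [501.2, 90.3, 237.2]
contact_force: [2.1, -0.5, -2.1]
tool_pos: [500.6, 90.3, 237.2]
contact_force: [4.6, -0.3, -3.9]
```

The force rose to 4.6 N at x ≈ -20.5, exactly where the slot should end. I'll back off and check.

```bash
python3 -m creep '0.008 -0.0011 0 0 0 0 0;0.012 -0.0017 0 0 0 0 0;0.02 -0.0028 0 0 0 0 0;0.02 -0.0028 0 0 0 0 0;0.02 -0.0028 0 0 0 0 0;0 0 0.02 0 0 0 0;0 0 0.02 0 0 0 0;0 0 0 0 0 0 0' | grep -E 'tool_pos|contact_force'
python3 -c "
from h import *
st()
a=[]
for n in('top','side'):
    u,v=proj(n,[*(C-EX*48),187.5]); print(n,u,v); u,v=int(round(u)),int(round(v))
    im=viewer.capture(n); c=im[v-30:v+30,u-40:u+40,::-1]; a.append(cv2.resize(c,None,fx=5,fy=5))
cv2.imwrite('pics/k5.png',np.hstack(a))"
```

```text
tool_pos: [581.7, 79.1, 280.7]
contact_force: [0.9, 0.6, 1.1]
14.6 gate xy [61.3 -2.2] z 280.7 yaw [3.141 0.005 2.999] F [0.9 0.6 1.1] w 0.6
top 267.1513787693149 249.9582998151424
side 295.45250950612524 177.50081227851632
```

View pics/k5.png

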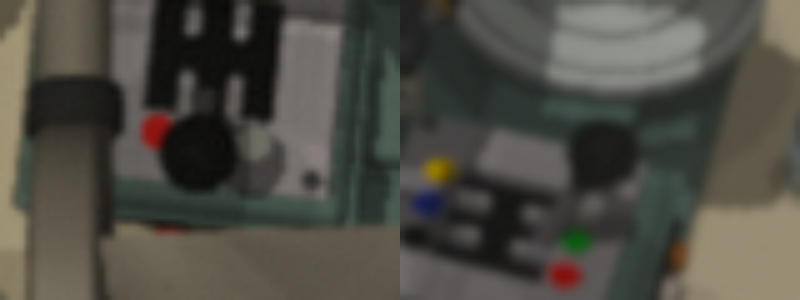

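The knob sits at (199,152) in the left crop, on its predicted home position, with the stem in the green slot. The arm is clear of everything, so I'm handing in.

```bash
python3 -m creep '0 0 0 0 0 0 0;0 0 0 0 0 0 0' | grep contact_force; python3 -c "
from plant import order
print(order.close_job())"
```

```text
contact_force: [0.0, -0.2, -0.6]
the job is handed in; nothing more can be done
None
```

The lever was pushed from the red slot through neutral into the green slot (middle lane, near end), the last picture shows its knob at the predicted home position, and the job is handed in at about 15 s; I did not re-measure the loose things, but I saw no sign of contact with any of them.

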